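# Shuttle a badge under the hand press and press it

### The arm

A 6-joint arm with a two-finger parallel gripper is mounted at the origin on the work surface. World frame = base frame: x ahead of the robot, y to its left, z up, the work surface at z = 0. Lengths are in m, angles in rad, forces in N, time in s.
With the tool pointing down it reaches from about 0.225 to 0.725 m from the base axis. Payload 3.1 kg.
Tool frame: the origin (TCP) lies midway between the tips of the shut fingers; the grasp point (between the pads) lies 19 mm behind it; y points along the fingers, z is the direction in which the jaws open and shut, and the axes are right-handed (so a half turn about y gives the same grasp; the last joint's range is limited). The gripper opens to 85 mm and grips with 20 to 120 N. Pads are 22 mm wide; open, the fingers measure 114 mm over their backs; the gripper's body (76 mm by 85 mm) begins 54 mm behind the grasp point. The pads swing forward as they close: fully open they stand 13 mm farther back than shut.
Start: joints at [1.12, 0.048, 0.099, 1.622, 0, 1.443], TCP at [0.167, 0.498, 0.231] pointing down, gripper open.
Joint ranges: [-2.91, 2.91], [-0.99, 1.94], [-1.21, 1.42], [-2.12, 2.29], [-1.49, 1.47], [-3.14, 3.14]. Speed limits (rad/s): [2.79, 2.79, 3.14, 3.14, 3.14, 3.14].

### API

Orientations are given as a unit quaternion [x, y, z, w].
In Python, from cell import telemetry, imaging, order gives the robot as it stands. The module is installed in compiled form; this text tells all that it offers.
- The arm moves only by the shell command python3 -m inch 'ROWS' [FORCE]. ROWS is JSON, a list that holds one entry, the list of rows, each a list of 7 numbers: the shift along the tool's x, y, z scaled (see below), then the turn, a rotation vector about the tool's x, y, z scaled (see below), then the closure, from 0 (fully open) to 1 (shut). A call has exactly 8 rows; each row shifts and turns the commanded pose from where the row before left it, along the tool's axes as they then stand; what a row does not reach is not made up. The controller multiplies each number of a shift by 0.04 m and each number of a turn by 6 degrees. A row lasts 1/10 s, in which the tool goes at most 50 mm and 8.59 degrees, less where a joint would pass 70% of its speed; a pose out of reach is approached as far as the arm can. A call with a number of a shift or a turn outside -1 to 1 is refused whole. A call with a gripper value outside its range is refused whole. The fingers move at their own pace and stop on an object; FORCE is the grip in N (left out, the last holds). Time passes only in rows, so rows that do not move let the fingers close, or fill a call up. It gives the time, the measured TCP pose, the force and the opening at its end, in the units of the state.
- telemetry.state(): the state, without advancing time (a new reading comes with each control period).
- imaging.capture(name): name is "scene" or "top" or "wrist"; returns a dict with "img" (400x640x3 uint8, red, green, blue), "fov_y" (degrees; the focal length in pixels is half the picture's height over the tangent of half this angle, whatever the lens; pixels are square), "cx", "cy" (the principal point, pixels), "R" (3x3) and "t" (3): a world point X has camera coordinates R X + t. Camera axes: x right, y down, z forward; pixel columns grow to the right and rows downward; lengths in m; the calibration is good to about 2 mm. A picture is of the moment at which its call begins. There is no depth.
- order.sign_off(): hands the job in, once; it reports no verdict.
The state is a dict: "t": time; "joint_pos": joint angles; "joint_vel": joint speeds; "effort": joint torques, N m; "tcp_pos": TCP position; "tcp_rot": TCP orientation; "force": force on the tool from outside, world axes, zero at the start; "wrist_torque": the same for the moment, N m; "grip_width": finger opening in m.
Only numpy, scipy, OpenCV 4.12 (cv2) and the standard library are available. Lean on these libraries where they do the work, as an engineer would, in place of code of your own. Each camera call takes 0.05 s, during which the arm holds its last target. There are 200 camera calls.

### The job

A badge lies ready in the brass nest of the blue hand press. Push the sprung shuttle right back against its rear stop and let go of it, so that it springs back and catches on its stop pin with the badge under the ram; only then press the red palm knob down until the ram bears firmly on the badge, and let it come up again. Nothing is to be picked up: the badge stays in its nest, the shuttle stays caught on its pin, and everything else on the table stays where it is.

Things in the scene. Friction and masses are not known exactly. Their poses are not given: they have to be found in the camera images.
- press: blue cast hand press, fixed to the table: base 265 x 160 x 30 mm, C-frame with a column at the rear (x 72 to 138 mm, 80 mm wide, up to z 210 mm) and a head over the nest (x -35 to 137, y -35 to 35, z 124 to 209 mm). Its origin is on the ram's axis at table height; +x is the direction in which the shuttle is pushed (about away from the robot), z up. Stands at any yaw within about 0.4 rad of the world axes. All press-frame figures below are in this frame.
- shuttle_travel (a joint): position of the sprung shuttle slide along the press's +x, in m: 0 = out, where it starts (a spring draws it there), 0.060 = rear stop, 0.045 = caught on the stop pin with the nest under the ram. Pushing it takes about 5 N at 0 and 9 N at 0.060 (plus 28 N per m/s). Let go beyond about 0.047 it runs back to 0.045 by itself in under 0.5 s and is held there; let go earlier it runs back to 0. It moves only along this line.
- shuttle: the moving shuttle: aluminium slide plate 170 x 88 mm (top at z 46 mm) with the brass nest and, at the end nearest the robot, the push end: an upright dark steel plate 90 mm wide (press y), 10 mm thick, from z 34 to 84 mm, with a black rubber pad on the face towards the robot and a sloping back. Its origin is that of the press, shifted along the press's x by the shuttle's travel.
- push_face (a point): centre of the rubber face of the push end, the place to push: 175 mm before the ram's axis (towards the robot) with the shuttle at 0, z 59 mm; face 80 x 42 mm (wide x high), facing the press's -x. Nothing stands in front of it or above it. Moves with the shuttle.
- nest (a point): centre of the floor of the brass nest on the shuttle, z 49 mm, 130 mm behind the push face; the nest's walls rise 4 mm. It lies on the ram's axis with the shuttle at 0.045.
- stop_pin (a joint): the spring-loaded upright stop pin with a red cap (17 mm across, top at z about 106 mm) in a bracket on the left side of the press (press frame x -50, y 38 mm): drop of the pin in m. 0 = raised, riding on the shuttle's rail; 0.0075 = dropped in front of the rail's end, which stops the returning shuttle. It works by itself; it need not be touched.
- ram_travel (a joint): downward travel of the ram with its palm knob, m: 0 = up (a spring holds it there), 0.018 = the pad meets the badge (with the shuttle at 0.045), 0.021 = end of travel, a hard stop. The hand needs about 5 N at the top, 9 N just before the pad meets the badge (some 4 N more once it does) and 19 N at the end of travel; the pad then presses the badge with about 10 N. The ram comes up by itself when released.
- knob_top (a point): middle of the flat top of the red mushroom knob (50 mm across, some 34 mm of it flat) on the ram's axis, z 252 mm with the ram up: the place to press straight down. The knob is the highest part of the press.
- pad: round sprung pressure pad at the foot of the ram, 36 mm across, steel with a rubber sole, underside at z 74 mm with the ram up; moves with the ram and gives up to 4 mm against its own spring. Origin: that of the press, lowered by the ram's travel.
- badge: the badge to be pressed: loose black shield with a yellow inlay, 52 x 44 x 7 mm, 30 g, lying in the nest (1 mm play, top at z 56 mm). Origin: middle of its underside; its x runs along its length, the point at +x.
- steel_plate: bystander: loose flat steel plate 150 x 90 x 8 mm to the right of the press; origin middle of its underside.
- badge_a: bystander: finished black badge with a copper inlay, 52 x 44 x 7 mm, loose on the table left of the push end; origin middle of its underside.
- badge_b: bystander: finished black badge with a copper inlay, 52 x 44 x 7 mm, loose on the steel plate; origin middle of its underside.
- pot: bystander: clear plastic pot, 60 mm across, 42 mm high, left of the press; origin middle of its underside.
- tape: bystander: roll of paper tape lying flat, 90 mm across, 25 mm high, left of the press; origin middle of its underside.
- bottle: bystander: green bottle with a yellow label, 64 mm across, 200 mm high, standing to the right of the press's column; origin middle of its underside.
- hammer: bystander: hammer 273 mm long, red and wooden handle, 26 mm high, lying to the right; origin under the handle, x along the handle towards the head.

How it is judged:
On the way, in this order (a step that is already met when the one before it is completed fails the run):
1. the shuttle is pushed right back against its rear stop (value of joint shuttle_travel above 0.056 m), for 0.04 s.
2. let go, the shuttle has sprung back and rests on its stop pin (value of joint shuttle_travel between 0.0425 and 0.0475 m and value of joint stop_pin above 0.0055 m and velocity of joint shuttle_travel between -0.01 and 0.01 m/s and contact force between each of the arm, the fingers and shuttle below 0.2 N), for 0.2 s.
3. the ram bears firmly on the badge under it (value of joint shuttle_travel between 0.0425 and 0.0475 m and contact force between pad and badge above 4 N), for 0.1 s.
At the end, for the whole second after the job is handed in: The shuttle rests caught on its dropped stop pin (0.045 +- 0.0025 m), the badge lies flat in its nest within 5 mm of the ram's axis, and the ram is up again (within 1 mm) (value of joint shuttle_travel between 0.0425 and 0.0475 m and value of joint stop_pin above 0.0055 m and velocity of joint shuttle_travel between -0.01 and 0.01 m/s and value of joint ram_travel below 0.001 m and horizontal distance between badge and press below 0.005 m and distance between badge and nest below 0.005 m and angle between badge's own z axis and vertical below 0.1 rad and linear speed of badge below 0.02 m/s); the robot touches nothing.
It fails at once if the ram is pressed down more than 6 mm while the shuttle is not on its stop pin (value of joint ram_travel above 0.006 m and not (value of joint shuttle_travel between 0.0425 and 0.0475 m and value of joint stop_pin above 0.0055 m)).
It fails at once if the badge is lifted, tipped or pushed out of its nest (distance between badge and nest above 0.006 m or angle between badge's own z axis and vertical above 0.15 rad).
It fails at once if something else on the table (hammer, pot, tape, bottle, steel plate, finished badges) is moved more than 15 mm, lifted or tipped (distance of any of hammer, pot, tape, bottle, steel_plate, badge_a, badge_b from where it was at the start of the episode above 0.015 m or angle between any of hammer, pot, tape, bottle, steel_plate, badge_a, badge_b's own z axis and vertical above 0.3 rad).
It also fails if it takes over 48 s, if anything falls off the work surface, if the arm or the gripper's body presses on something with over 40 N, if the wrist force passes 120 N, or if a joint passes its speed limit or range.

## Working session

There is one attempt and no reset: what is moved stays moved. The work goes in short steps, Python scripts to look and compute and a shell command to move; the robot and the scene stay as the last step left them, time stands still between calls to the robot, and variables do not carry over. Pictures are saved under pics/ and viewed, about 8 in all and at most 12, crops included, and the job is handed in when it is done.

```bash
mkdir -p pics; ls
cat > h.py <<'E'
import numpy as np, cv2
from cell import telemetry, imaging
from scipy.spatial.transform import Rotation as Ro
def cap(n,save=None):
    c=imaging.capture(n)
    if save: cv2.imwrite('pics/'+save,cv2.cvtColor(c['img'],cv2.COLOR_RGB2BGR))
    return c
def cast(c,u,v,z):
    f=200/np.tan(np.radians(c['fov_y'])/2); R=np.array(c['R']);t=np.array(c['t'])
    d=R.T@np.array([(u-c['cx'])/f,(v-c['cy'])/f,1]); o=-R.T@t
    return o+d*(z-o[2])/d[2]
def proj(c,X):
    f=200/np.tan(np.radians(c['fov_y'])/2); p=np.array(c['R'])@np.array(X)+np.array(c['t'])
    return np.array([c['cx']+f*p[0]/p[2],c['cy']+f*p[1]/p[2]])
E
python3 - <<'E'
from h import *
import pickle
s=telemetry.state(); print(s['t'],s['tcp_pos'],s['tcp_rot'],s['force'],s['grip_width']); print(Ro.from_quat(s['tcp_rot']).as_matrix().round(3))
a=cap('top','top.png');b=cap('scene','scene.png')
pickle.dump((a,b),open('c.pkl','wb'))
for n,c in (('top',a),('scene',b)):
    print(n,(-np.array(c['R']).T@c['t']).round(3),c['fov_y'])
    hsv=cv2.cvtColor(c['img'],cv2.COLOR_RGB2HSV)
    m=((hsv[...,0]<8)|(hsv[...,0]>172))&(hsv[...,1]>150)&(hsv[...,2]>80)
    N,l,st,ce=cv2.connectedComponentsWithStats(m.astype('uint8'))
    for i in range(1,N):
        if st[i,4]>25: print(st[i],ce[i].round(1),cast(c,*ce[i],.25).round(3),cast(c,*ce[i],.106).round(3))
E
```

```text
pics
0.0 [0.16629727 0.49731759 0.23008807] [ 0.69873138 -0.11386247  0.11339285 -0.69710247] [ 0.24198813 -0.49376895  0.57421744] 0.08551340358212967
[[ 0.948 -0.001  0.317]
 [-0.317 -0.002  0.948]
 [-0.    -1.    -0.002]]
top [ 4.940e-01 -1.000e-03  1.056e+00] 55.89743713619642
[277  71   4  19  26] [278.8  80.3] [0.833 0.103 0.25 ] [0.894 0.121 0.106]
[434 116  12  11 100] [439.5 121.2] [ 0.731 -0.246  0.25 ] [ 0.774 -0.29   0.106]
[371 149  22  21 365] [381.5 158.9] [ 0.652 -0.117  0.25 ] [ 0.68  -0.138  0.106]
[362 190   7   6  33] [364.9 192.6] [ 0.579 -0.079  0.25 ] [ 0.594 -0.093  0.106]
[507 204  15  46 311] [514.  226.8] [ 0.499 -0.392  0.25 ] [ 0.5   -0.461  0.106]
scene [1.537 0.178 0.906] 54.71639592668302
[ 30  75  28  49 334] [42.7 97.4] [ 0.065 -1.412  0.25 ] [-0.258 -1.761  0.106]
[271 193  17  12 157] [279.  198.3] [ 0.669 -0.113  0.25 ] [ 0.478 -0.177  0.106]
[188 203  15  23 130] [195.1 213.7] [ 0.775 -0.324  0.25 ] [ 0.608 -0.434  0.106]
[218 222  11  10  81] [223.4 226.6] [ 0.815 -0.225  0.25 ] [ 0.657 -0.314  0.106]
[ 347  309   45   43 1259] [369.2 330.1] [1.069 0.179 0.25 ] [0.966 0.179 0.106]
```

View pics/top.png

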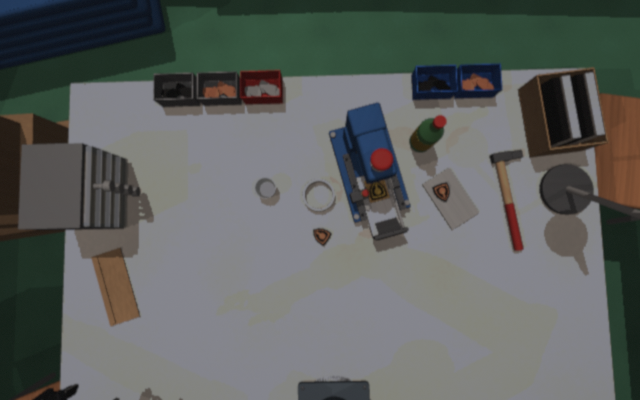

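View pics/scene.png

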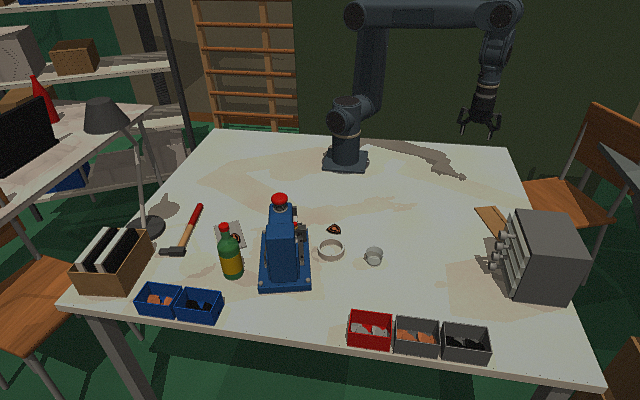

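The top view shows the knob at (381,159), pin cap at (365,193) and push end at about (391,229). The scene view agrees on the knob: about (0.66, -0.115). Next I'll get the yaw and push face.

Run:
```python
from h import *
import pickle
a,b=pickle.load(open('c.pkl','rb'))
img=a['img'];hsv=cv2.cvtColor(img,cv2.COLOR_RGB2HSV)
# left base edge (z .03): leftmost blue per row
m=(hsv[...,0]>100)&(hsv[...,0]<125)&(hsv[...,1]>120)&(hsv[...,2]>50)
P=[]
for v in range(140,205,3):
    u=np.where(m[v,320:400])[0]
    if len(u): P.append(cast(a,320+u[0]-.5,v,.03)[:2])
P=np.array(P,np.float32); vx,vy,x0,y0=cv2.fitLine(P,cv2.DIST_HUBER,0,.001,.001).ravel()
if vx<0: vx,vy=-vx,-vy
print('base edge yaw',np.degrees(np.arctan2(vy,vx)))
k=cast(a,381.5,158.9,.248)[:2]; p=cast(a,364.9,192.6,.106)[:2]
print('dist edge-knob (80)',abs(vx*(k[1]-y0)-vy*(k[0]-x0)))
d=p-k; print('knob',k,'yaw pin',np.degrees(np.arctan2(d[1],d[0])-np.arctan2(38,-50))%360,np.hypot(*d))
for y in (11,13,15,17):
    y=np.radians(y);R=np.array([[np.cos(y),-np.sin(y)],[np.sin(y),np.cos(y)]])
    print(np.degrees(y),k+R@[-.175,0],[proj(a,[*(k+R@[-.175,s]),.084]).round(1) for s in (-.045,.045)])
cv2.imwrite('pics/crop.png',cv2.cvtColor(cv2.resize(img[90:250,310:430],None,fx=3.7,fy=3.7,interpolation=cv2.INTER_CUBIC),cv2.COLOR_RGB2BGR))
```

```text
base edge yaw 14.249766
dist edge-knob (80) 0.07765301794213428
knob [ 0.65201384 -0.11768802] yaw pin 14.19408143072976 0.06240730431762564
11.0 [ 0.48022908 -0.15107959] [array([405.3, 233.6]), array([371. , 241.1])]
13.0 [ 0.48149908 -0.15705445] [array([407.5, 232.5]), array([373.4, 241.2])]
14.999999999999998 [ 0.48297682 -0.16298135] [array([409.6, 231.2]), array([375.9, 241.2])]
17.0 [ 0.48466051 -0.16885307] [array([411.7, 229.9]), array([378.4, 241. ])]
```

View pics/crop.png

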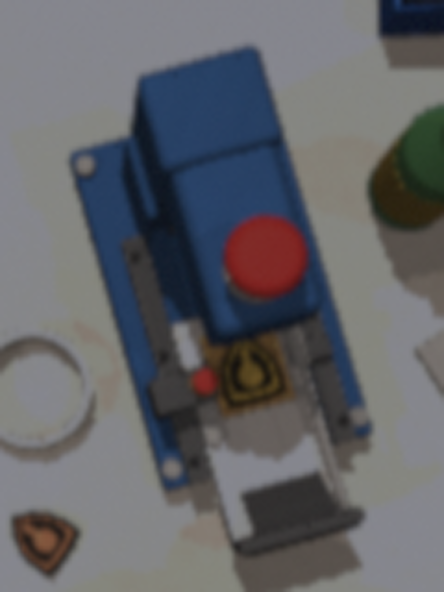

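Two yaw readings agree (14.2°, 14.25°), and the pin distance is 62.4 mm against the expected 62.8. The crop shows the push end's front edge at (375,239) to (408,230), near the prediction. I'll turn the tool to the press yaw with the fingers shut.

```bash
python3 -m inch '[[[0,0,0,0,-1,0,1],[0,0,0,0,-1,0,1],[0,0,0,0,-1,0,1],[0,0,0,0,-1,0,1],[0,0,0,0,-1,0,1],[0,0,0,0,-0.45,0,1],[0,0,0,0,0,0,1],[0,0,0,0,0,0,1]]]' 40
cat >> h.py <<'E'
K=np.array([.652,-.1177]); Y=np.radians(14.2)
def press(x,y=0): return K+np.array([x*np.cos(Y)-y*np.sin(Y),x*np.sin(Y)+y*np.cos(Y)])
def go(x,z,y=0):
    s=telemetry.state();R=Ro.from_quat(s['tcp_rot']).as_matrix();p=np.array(s['tcp_pos'])
    print('t',round(s['t'],2),'tcp',p.round(4),'F',np.round(s['force'],1),'w',round(s['grip_width'],3),'yaw',np.degrees(np.arctan2(R[1,0],R[0,0])).round(2),'tooly',R[:,1].round(3))
    q=p[:2]-K; print('in press x,y',(q@[np.cos(Y),np.sin(Y)]).round(4),(q@[-np.sin(Y),np.cos(Y)]).round(4))
    print('units to go',(R.T@(np.array([*press(x,y),z])-p)/.04).round(2))
E
python3 -c "
from h import *
go(-.26,.2)"
```

```text
t: 0.9
tcp_pos: [0.1665, 0.4976, 0.2308]
tcp_rot: [0.702, 0.087, -0.087, -0.701]
force: [0.6, 0.0, 0.1]
grip_width: 0.0001
t 0.9 tcp [0.1665 0.4976 0.2308] F [0.6 0.  0.1] w 0.0 yaw 14.14 tooly [-0.    -0.001 -1.   ]
in press x,y -0.3198 0.7157
units to go [  1.51   0.78 -17.89]
```

```bash
python3 -m inch '[[[0.5,0,-0.9,0,0,0,1],[0.5,0,-0.9,0,0,0,1],[0.51,0,-0.9,0,0,0,1],[0,0,-0.9,0,0,0,1],[0,0,-0.9,0,0,0,1],[0,0,-0.9,0,0,0,1],[0,0,-0.9,0,0,0,1],[0,0,-0.9,0,0,0,1]]]' >/dev/null
python3 -m inch '[[[0,0,-0.9,0,0,0,1],[0,0,-0.9,0,0,0,1],[0,0,-0.9,0,0,0,1],[0,0,-0.9,0,0,0,1],[0,0,-0.9,0,0,0,1],[0,0,-0.9,0,0,0,1],[0,0,-0.9,0,0,0,1],[0,0,-0.9,0,0,0,1]]]' >/dev/null
python3 -m inch '[[[0,0,-0.9,0,0,0,1],[0,0,-0.9,0,0,0,1],[0,0,-0.9,0,0,0,1],[0,0,-0.6,0,0,0,1],[0,0,-0.2,0,0,0,1],[0,0,0,0,0,0,1],[0,0,0,0,0,0,1],[0,0,0,0,0,0,1]]]' >/dev/null
python3 -c "
from h import *
go(-.26,.055)
c=cap('wrist','w1.png')
for x in (-.175,): print([proj(c,[*press(x,s),.084]).round(0) for s in (-.045,0,.045)], proj(c,[*K,.252]).round(0))"
```

```text
t 3.3 tcp [ 0.4007 -0.1803  0.2315] F [-0.3  0.3 -0.6] w -0.0 yaw 14.27 tooly [ 0.  0. -1.]
in press x,y -0.259 0.001
units to go [-0.03  4.41 -0.03]
[array([271., 264.]), array([312., 264.]), array([354., 265.])] [311. 597.]
```

View pics/w1.png

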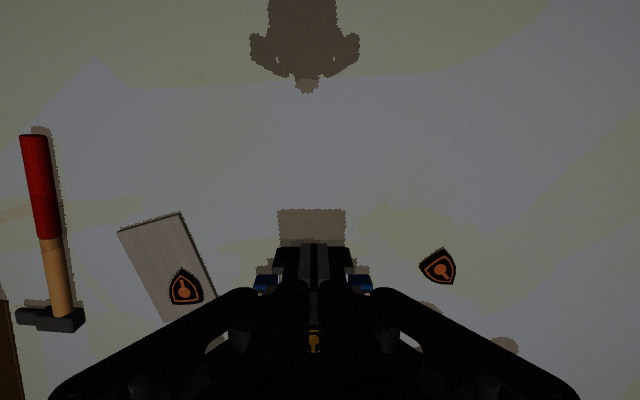

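The wrist view shows the push end centred at column 311 (predicted 312), with clear table in front of it. I'll go down.

```bash
python3 -m inch '[[[0,0.9,0,0,0,0,1],[0,0.9,0,0,0,0,1],[0,0.9,0,0,0,0,1],[0,0.9,0,0,0,0,1],[0,0.6,0,0,0,0,1],[0,0.2,0,0,0,0,1],[0,0,0,0,0,0,1],[0,0,0,0,0,0,1]]]' >/dev/null
python3 -c "
from h import *
go(-.195,.055)
c=cap('wrist')
print([[proj(c,[*press(-.175,s),z]).round(0) for s in (-.045,.045)] for z in (.034,.084)])
cap('wrist','w2.png')"
```

```text
t 4.15 tcp [ 0.4018 -0.1817  0.0569] F [-0.3 -0.  -0.1] w 0.0 yaw 14.24 tooly [ 0.002 -0.001 -1.   ]
in press x,y -0.2583 -0.0007
units to go [1.58 0.05 0.02]
[[array([248., 353.]), array([380., 353.])], [array([228., 427.]), array([400., 427.])]]
```

View pics/w2.png

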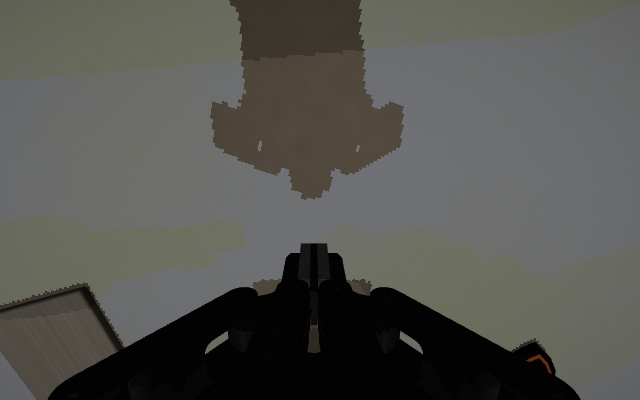

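The view shows only the fingers and the press's shadow, so the way is free. I'll close in slowly until contact.

```bash
python3 -m inch '[[[0.4,0,0,0,0,0,1],[0.4,0,0,0,0,0,1],[0.4,0,0,0,0,0,1],[0.2,0,0,0,0,0,1],[0.15,0,0,0,0,0,1],[0.15,0,0,0,0,0,1],[0.1,0,0,0,0,0,1],[0,0,0,0,0,0,1]]]' >/dev/null
python3 -c "
from h import *
go(-.12,.055)"
```

```text
t 5.05 tcp [ 0.4708 -0.1638  0.0554] F [-0.  -1.  -0.2] w 0.0 yaw 14.21 tooly [ 0. -0. -1.]
in press x,y -0.1869 -0.0002
units to go [1.67 0.01 0.  ]
```

```bash
python3 -m inch '[[[0.1,0,0,0,0,0,1],[0.2,0,0,0,0,0,1],[0.2,0,0,0,0,0,1],[0.2,0,0,0,0,0,1],[0.2,0,0,0,0,0,1],[0.2,0,0,0,0,0,1],[0.1,0,0,0,0,0,1],[0,0,0,0,0,0,1]]]' >/dev/null
python3 -c "
from h import *
go(-.12,.055)"
```

```text
t 5.85 tcp [ 0.5136 -0.1526  0.0552] F [-8.7 -1.5  5.3] w -0.0 yaw 14.14 tooly [-0.008 -0.002 -1.   ]
in press x,y -0.1428 0.0001
units to go [ 0.57  0.   -0.  ]
```

```bash
python3 -m inch '[[[0.1,0,0,0,0,0,1],[0.1,0,0,0,0,0,1],[0.1,0,0,0,0,0,1],[0.05,0,0,0,0,0,1],[0.05,0,0,0,0,0,1],[0,0,0,0,0,0,1],[0,0,0,0,0,0,1],[0,0,0,0,0,0,1]]]' >/dev/null
python3 -c "
from h import *
go(-.12,.055)"
```

```text
t 6.65 tcp [ 0.5288 -0.1487  0.0552] F [-8.4 -1.3  5.8] w -0.0 yaw 14.13 tooly [-0.008 -0.001 -1.   ]
in press x,y -0.127 0.0002
units to go [ 0.18  0.   -0.  ]
```

```bash
python3 -m inch '[[[0.06,0,0,0,0,0,1],[0.06,0,0,0,0,0,1],[0.06,0,0,0,0,0,1],[0,0,0,0,0,0,1],[0,0,0,0,0,0,1],[0,0,0,0,0,0,1],[0,0,0,0,0,0,1],[0,0,0,0,0,0,1]]]' >/dev/null
python3 -c "
from h import *
go(-.12,.055)"
```

```text
t 7.45 tcp [ 0.5297 -0.1485  0.0553] F [-23.3  -5.5  14.3] w 0.0 yaw 14.02 tooly [-0.021 -0.005 -1.   ]
in press x,y -0.1261 0.0002
units to go [ 0.15  0.   -0.  ]
```

The force jumped from 9 N to 24 N and motion stopped at -0.126, so the shuttle is on its rear stop. Now back off and look.

```bash
python3 -m inch '[[[-0.4,0,0,0,0,0,1],[-0.8,0,0,0,0,0,1],[-0.8,0,0,0,0,0,1],[-0.5,0,0,0,0,0,1],[0,0,0,0,0,0,1],[0,-0.9,0,0,0,0,1],[0,-0.9,0,0,0,0,1],[0,-0.9,0,0,0,0,1]]]' >/dev/null
python3 -c "
from h import *
go(0,.285)
c=cap('top','t2.png')
cv2.imwrite('pics/crop2.png',cv2.cvtColor(cv2.resize(c['img'][90:250,310:430],None,fx=3.7,fy=3.7,interpolation=cv2.INTER_CUBIC),cv2.COLOR_RGB2BGR))
for tr in (0,.045,.06): print(tr,[((proj(c,[*press(-.175+tr,s),.084])-[310,90])*3.7).round(0) for s in (-.045,.045)])"
```

```text
t 8.25 tcp [ 0.4432 -0.1706  0.1644] F [ 1.9  0.2 -0.3] w -0.0 yaw 14.2 tooly [ 0.  0. -1.]
in press x,y -0.2154 -0.0
units to go [ 5.39 -3.01  0.  ]
0 [array([365., 524.]), array([240., 559.])]
0.045 [array([347., 462.]), array([222., 497.])]
0.06 [array([341., 441.]), array([216., 476.])]
```

View pics/crop2.png

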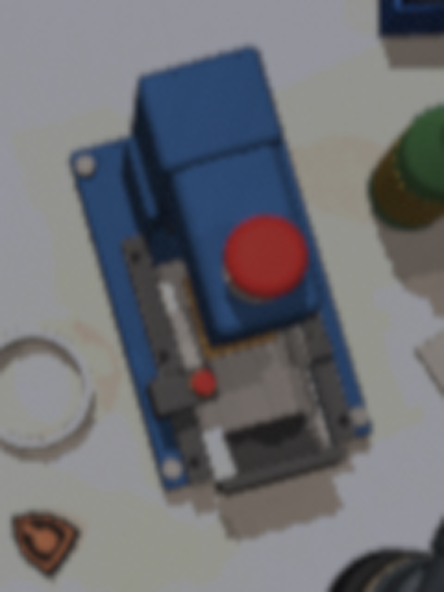

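The push-end edge at (222,490) to (345,460) matches travel 0.045 (rows 497 and 462, with the same small offset as before), so the shuttle is caught. Next: up, then over the knob.

```bash
python3 -m inch '[[[0,-0.9,0,0,0,0,1],[0,-0.9,0,0,0,0,1],[0,-0.9,0,0,0,0,1],[0,-0.31,0,0,0,0,1],[0.6,0,0,0,0,0,1],[0.7,0,0,0,0,0,1],[0.7,0,0,0,0,0,1],[0.7,0,0,0,0,0,1]]]' >/dev/null
python3 -m inch '[[[0.7,0,0,0,0,0,1],[0.7,0,0,0,0,0,1],[0.6,0,0,0,0,0,1],[0.4,0,0,0,0,0,1],[0.29,0,0,0,0,0,1],[0,0,0,0,0,0,1],[0,0,0,0,0,0,1],[0,0,0,0,0,0,1]]]' >/dev/null
python3 -c "
from h import *
go(0,.256)
c=cap('wrist','w3.png'); print(proj(c,[*K,.252]))"
```

```text
t 9.9 tcp [ 0.6514 -0.118   0.2839] F [ 0.4 -0.5  0. ] w 0.0 yaw 14.2 tooly [ 0. -0. -1.]
in press x,y -0.0006 -0.0001
units to go [0.02 0.7  0.  ]
[313.37989866 236.68232749]
```

View pics/w3.png

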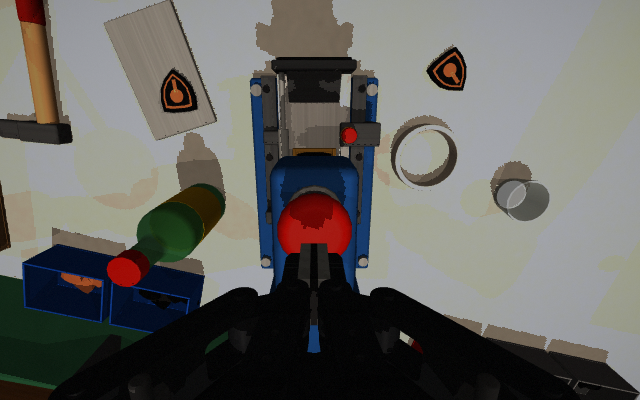

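The knob shows as a circle at columns 277–350, centred at about (313.5,227). The shuttle is still caught. Check that against the ram's axis, then descend to just above it.

```bash
python3 -c "
from h import *
c=cap('wrist')
for z in (.238,.245,.252): print(z,cast(c,313.5,227,z).round(4),proj(c,[*K,z]).round(0))"
python3 -m inch '[[[0,0.3,0,0,0,0,1],[0,0.2,0,0,0,0,1],[0,0.12,0,0,0,0,1],[0,0.1,0,0,0,0,1],[0,0.1,0,0,0,0,1],[0,0.1,0,0,0,0,1],[0,0,0,0,0,0,1],[0,0,0,0,0,0,1]]]' >/dev/null
python3 -c "
from h import *
go(0,.231)"
```

```text
0.238 [ 0.651  -0.1179  0.238 ] [313. 228.]
0.245 [ 0.6483 -0.1186  0.245 ] [313. 232.]
0.252 [ 0.6456 -0.1193  0.252 ] [313. 237.]
t 10.8 tcp [ 0.6515 -0.118   0.2486] F [-2.8  0.3  5.6] w -0.0 yaw 14.2 tooly [ 0.001 -0.001 -1.   ]
in press x,y -0.0006 -0.0001
units to go [0.01 0.44 0.  ]
```

```bash
python3 -m inch '[[[0,0.08,0,0,0,0,1],[0,0.08,0,0,0,0,1],[0,0.08,0,0,0,0,1],[0,0.06,0,0,0,0,1],[0,0.06,0,0,0,0,1],[0,0.04,0,0,0,0,1],[0,0,0,0,0,0,1],[0,0,0,0,0,0,1]]]' >/dev/null
python3 -c "
from h import *
go(0,.231)"
```

```text
t 11.6 tcp [ 0.6515 -0.118   0.2341] F [-3.4 -0.4 10.7] w -0.0 yaw 14.2 tooly [ 0.003 -0.001 -1.   ]
in press x,y -0.0005 -0.0002
units to go [0.01 0.08 0.  ]
```

```bash
python3 -m inch '[[[0,0.03,0,0,0,0,1],[0,0.03,0,0,0,0,1],[0,0.03,0,0,0,0,1],[0,0.02,0,0,0,0,1],[0,0,0,0,0,0,1],[0,0,0,0,0,0,1],[0,0,0,0,0,0,1],[0,0,0,0,0,0,1]]]' >/dev/null
python3 -c "
from h import *
go(0,.231)"
```

```text
t 12.4 tcp [ 0.6516 -0.118   0.2326] F [-4.9  1.4 15.8] w 0.0 yaw 14.21 tooly [ 0.005 -0.002 -1.   ]
in press x,y -0.0005 -0.0002
units to go [0.01 0.04 0.  ]
```

```bash
python3 -m inch '[[[0,0.03,0,0,0,0,1],[0,0.03,0,0,0,0,1],[0,0.03,0,0,0,0,1],[0,0,0,0,0,0,1],[0,0,0,0,0,0,1],[0,0,0,0,0,0,1],[0,0,0,0,0,0,1],[0,0,0,0,0,0,1]]]' >/dev/null
python3 -c "
from h import *
go(0,.231)"
```

```text
t 13.2 tcp [ 0.6516 -0.118   0.231 ] F [-7.5  1.7 20.5] w -0.0 yaw 14.21 tooly [ 0.007 -0.003 -1.   ]
in press x,y -0.0005 -0.0002
units to go [0.01 0.   0.01]
```

```bash
python3 -m inch '[[[0,0.03,0,0,0,0,1],[0,0,0,0,0,0,1],[0,0,0,0,0,0,1],[0,0,0,0,0,0,1],[0,0,0,0,0,0,1],[0,0,0,0,0,0,1],[0,0,0,0,0,0,1],[0,0,0,0,0,0,1]]]' >/dev/null
python3 -c "
from h import *
go(0,.231)"
python3 -m inch '[[[0,-0.2,0,0,0,0,1],[0,-0.2,0,0,0,0,1],[0,-0.3,0,0,0,0,1],[0,-0.5,0,0,0,0,1],[0,-0.6,0,0,0,0,1],[0,-0.6,0,0,0,0,1],[0,-0.3,0,0,0,0,1],[0,0,0,0,0,0,1]]]' >/dev/null
python3 -m inch '[[[-0.5,0,0,0,0,0,1],[-0.7,0,0,0,0,0,1],[-0.7,0,0,0,0,0,1],[-0.7,0,0,0,0,0,1],[-0.7,0,0,0,0,0,1],[-0.7,0,0,0,0,0,1],[-0.6,0,0,0,0,0,1],[-0.3,0,0,0,0,0,1]]]' >/dev/null
python3 -c "
from h import *
go(0,.3)
a=cap('top')['img'];b=cap('scene')['img']
A=cv2.resize(a[90:250,310:470],(400,400));B=cv2.resize(b[170:300,160:400],None,fx=1.66,fy=1.66);B=cv2.copyMakeBorder(B,0,400-B.shape[0],0,0,0)
cv2.imwrite('pics/end.png',cv2.cvtColor(np.hstack([A,B]),cv2.COLOR_RGB2BGR))"
```

```text
t 14.0 tcp [ 0.6516 -0.118   0.231 ] F [-8.3  1.8 21.9] w -0.0 yaw 14.21 tooly [ 0.008 -0.003 -1.   ]
in press x,y -0.0004 -0.0002
units to go [0.01 0.   0.  ]
t 15.6 tcp [ 0.4599 -0.1661  0.3289] F [ 0.3 -0.2 -0.7] w -0.0 yaw 14.15 tooly [-0.001  0.    -1.   ]
in press x,y -0.1981 0.0002
units to go [ 4.95  0.72 -0.  ]
```

View pics/end.png

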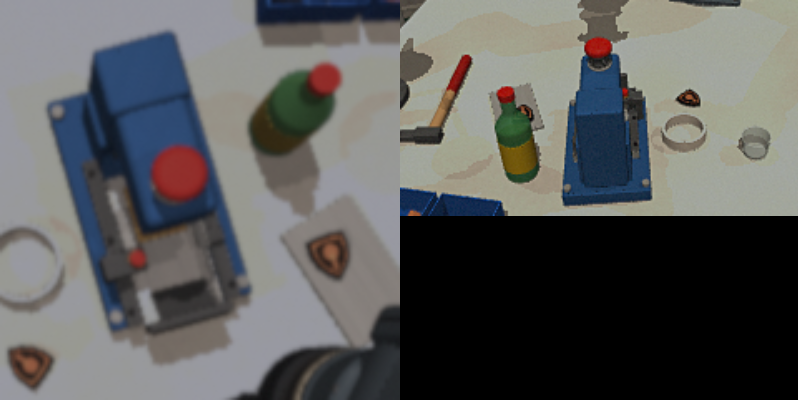

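The knob stalled at z 0.231 m (21 mm of travel) under 22 N. The pictures show the knob up again, the push end at crop (150,325) to (245,300) with the shuttle still caught, and the bystanders in place. Handing in.

```bash
python3 -c "
from cell import order
print(order.sign_off())"
```

```text
the job is handed in; nothing more can be done
None
```

The job is done and handed in at about 16 s on the robot's clock; the sign-off reports no verdict.

- **Shuttle:** I pushed the shuttle with shut fingers until the force jumped from 9 to 24 N at the rear stop, then backed off. In the top view it came to rest at the position for 0.045 m travel.
- **Ram:** I pressed the knob until it stalled at z 0.231 m (21 mm of travel) under about 22 N, then released it.
- **Last checks:** The final pictures show the knob up, the shuttle still caught, and the bystanders in view where they were. The arm was clear, with the force reading near zero.
- **Not checked directly:** The badge is hidden under the head, so I did not see it after the press. The force between pad and badge is inferred from the travel and hand force.
- **Small disagreements:** The push end lay about 2 pixels from its predicted place in the top view, and the knob check differed by up to about 3 mm. Neither mattered for the pushes.

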